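Put the mill balls away and shut their box

TASK

Tip all six porcelain grinding balls out of the scoop into the open wooden box, stand the empty scoop upright on the table again, and shut the box's lid fully. Leave the other things on the table where they are.

Things in the scene. Friction and masses are not known exactly. Their poses are not given: they have to be found in the camera images.
- box: Open wooden box fixed to the table, 180 x 160 mm outside, 90 mm high, walls and floor 8 mm. Origin at the centre of its underside. Its x axis points to the hinged side, its y axis runs along the hinge; z up. The lid's free edge comes down on the -x side. The hinged side is roughly to the robot's left, the -x side towards the scoop.
- lid_hinge (a point): Middle of the lid's hinge line, on the top edge of the box's +x side (90 mm above the table); in the plane of the lid's underside (its outer face is 9 mm further); its axes turn with the lid. With the lid shut they are parallel to the box's.
- lid_edge (a point): Middle of the lid's free edge, on the face that is uppermost when shut and faces away from the box when open. The lid is a plain flat wooden board without handle, 192 mm from hinge line to free edge (12 mm beyond the box's front when shut), 160 mm wide along the hinge, 9 mm thick; 0.25 kg.
- lid (a joint): Lid angle in rad: 0 shut flat on the box, 1.57 standing upright, larger leaning outwards beyond the hinge; the end stop is 1.95. A stiff friction hinge: the lid stays at whatever angle it is left, does not fall by itself, and needs at most about 3 N at its edge.
- scoop_center (a point): Middle of the pan of a loose sheet-metal scoop (0.16 kg), 20 mm above its underside; x points to its open pouring end, z up. Pan 115 mm long (x -57 to +58 mm from here), 88 wide, 40 high, 3 mm walls and floor; back wall 48 high. Floor flat for the rear 64 mm, then a 30 degree ramp up to the lip. It starts on the robot's right, mouth roughly towards the box. Grasp it by its handle.
- scoop_grip (a point): Where to grasp the scoop's handle: 89 mm behind scoop_center (along its -x) and 78 mm above it. The handle is a flat strap, 30 mm wide (along the scoop's y), 6 mm thick, rising from the back wall and leaning back 25 degrees from vertical (top towards -x); it goes on 30 mm past this point. Pinch the 6 mm: one finger in front, one behind, coming down along the strap.
- scoop_lip (a point): Middle of the scoop's pouring lip, 57 mm ahead of scoop_center and 11 mm above it, so 31 mm above the table when the scoop stands; the scoop must be tipped mouth down by well over the ramp's 30 degrees, e.g. 55, for the balls to roll out over it.
- ball0_center (a point): Centre of a white porcelain grinding ball, 25 mm across, 20 g; at the start it lies in the scoop.
- ball1_center (a point): Centre of another such ball.
- ball2_center (a point): Centre of another such ball.
- ball3_center (a point): Centre of another such ball.
- ball4_center (a point): Centre of another such ball.
- ball5_center (a point): Centre of another such ball.
- brayer: Bystander: ink roller lying on the table (black 110 mm roller, wooden handle). Origin under its middle. Leave alone.
- jar: Bystander: small glass jar with steel cap, 68 mm across, 85 mm high. Origin under its middle. Leave alone.
- bottle: Bystander: black closed bottle, 66 mm across, 170 mm high. Origin under its middle. Leave alone.
- tin: Bystander: open steel tin, 72 mm across, 80 mm high. Origin under its middle. Leave alone.
- brush: Bystander: flat brush with wooden handle, 210 mm long, lying. Origin under its middle. Leave alone.

How it is judged (in metres and radians):
On the way:
1. all six balls are in the box (x of ball0_center in the frame of box between -0.085 and 0.085 m and y of ball0_center in the frame of box between -0.075 and 0.075 m and z of ball0_center in the frame of box between 0 and 0.085 m and x of ball1_center in the frame of box between -0.085 and 0.085 m and y of ball1_center in the frame of box between -0.075 and 0.075 m and z of ball1_center in the frame of box between 0 and 0.085 m and x of ball2_center in the frame of box between -0.085 and 0.085 m and y of ball2_center in the frame of box between -0.075 and 0.075 m and z of ball2_center in the frame of box between 0 and 0.085 m and x of ball3_center in the frame of box between -0.085 and 0.085 m and y of ball3_center in the frame of box between -0.075 and 0.075 m and z of ball3_center in the frame of box between 0 and 0.085 m and x of ball4_center in the frame of box between -0.085 and 0.085 m and y of ball4_center in the frame of box between -0.075 and 0.075 m and z of ball4_center in the frame of box between 0 and 0.085 m and x of ball5_center in the frame of box between -0.085 and 0.085 m and y of ball5_center in the frame of box between -0.075 and 0.075 m and z of ball5_center in the frame of box between 0 and 0.085 m), for 0.2 s.
At the end, for the whole second after the job is handed in: All six balls lie inside the box; the lid is shut (lid angle under 0.05 rad); the scoop stands upright on the table (within 0.12 rad, its middle, scoop_center, 12 to 28 mm above the table top) (all of step 1 and value of joint lid below 0.05 rad and angle between scoop_center's own z axis and vertical below 0.12 rad and height (world z) of scoop_center between 0.012 and 0.028 m); the robot touches nothing.
It fails at once if a bystander (brayer, jar, bottle, tin or brush) was moved by more than 40 mm (distance of any of brayer, jar, bottle, tin, brush from where it was at the start of the episode above 0.04 m).
It also fails if it takes over 72 s, if anything falls off the work surface, if the arm or the gripper's body presses on something with over 40 N, if the wrist force passes 120 N, or if a joint passes its speed limit or range.

ROBOT

A 6-joint arm with a two-finger parallel gripper is mounted at the origin on the work surface. World frame = base frame: x ahead of the robot, y to its left, z up, the work surface at z = 0. Lengths are in m, angles in degrees, forces in N, time in s.
With the tool pointing down it reaches from about 0.4 to 0.825 m from the base axis. Payload 7 kg.
Tool frame: the origin (TCP) lies midway between the tips of the shut fingers; the grasp point (between the pads) lies 19 mm behind it; z points along the fingers, y is the direction in which the jaws open and shut (so a half turn about z gives the same grasp; the last joint's range is limited). The gripper opens to 88 mm and grips with 3 to 60 N. Pads are 19 mm wide; open, the fingers measure 130 mm over their backs; the gripper's body (78 mm by 193 mm) begins 47 mm behind the grasp point.
Start: joints at [-55.285, 20.546, 0.682, 0, -70.136, -16.507], TCP at [0.211, -0.641, 0.204] pointing down, gripper open.
Joint ranges: [-176.03, 176.03], [-82.01, 121.73], [-58.28, 71.71], [-173.87, 95.51], [-174.79, -0.11], [-173.66, 173.66]. Speed limits (degrees/s): [136.94, 136.94, 172.46, 180, 180, 180].

INTERFACE

Orientations are given as a 3x3 rotation matrix whose columns are the frame's x, y, z axes.
In Python, from rig import robot gives the robot as it stands. Calls block until the motion is done:
- robot.goto(position, orientation): joint-space move of the TCP to a pose.
- robot.servo_line(position, ori=None, speed=0.15): straight line of the TCP; ori=None keeps the orientation; speed is the mean speed in m/s.
- robot.movej(angles): joint-space move.
- robot.move_gripper(opening): opening from 0.0 (shut) to 1.0 (fully open); the grip force is fixed at half the most; returns when the fingers have stopped.
- robot.dwell(seconds).
- robot.ik(position, orientation): joint angles nearest the present ones, or None.
- robot.grab_frame(name): name is "scene" or "side" or "wrist"; returns (picture, depth): 400x640x3 uint8, red, green, blue; 400x640 float32, m along the optical axis (not along the pixel's ray), 0 where there is no reading.
- robot.camera_info(name): a dict with "vfov" (degrees; the focal length in pixels is half the picture's height over the tangent of half this angle, whatever the lens; pixels are square), "cx", "cy" (the principal point, pixels), "view" (4x4, takes a point from world to camera coordinates); the wrist camera has in their place "T_tool_cam" (4x4, takes a point from camera to tool coordinates, whose origin is the TCP and whose axes are the flange's). Camera axes: x right, y down, z forward; pixel columns grow to the right and rows downward; lengths in m; the calibration is good to about 2 mm. A picture is of the moment at which its call begins: read the wrist's pose just before it. camera_info takes no time and is no camera call.
A pose or a line that the arm cannot do raises robot.Unreachable and nothing moves.
- robot.job_done(): hands the job in, once; it reports no verdict.
Readings, each from a call of its own:
- robot.read_t(): time.
- robot.read_qpos(): joint angles.
- robot.read_qvel(): joint speeds.
- robot.read_effort(): joint torques, N m.
- robot.read_position(): TCP position.
- robot.read_tcp_rot(): TCP orientation.
- robot.read_force(): force on the tool from outside, world axes, zero at the start.
- robot.read_ft_torque(): the same for the moment, N m.
- robot.read_grip_width(): opening from 0.0 (shut) to 1.0 (fully open).
Only numpy, scipy, OpenCV 4.12 (cv2) and the standard library are available. Lean on these libraries where they do the work, as an engineer would, in place of code of your own. Each camera call takes 0.05 s, during which the arm holds its last target. There are 200 camera calls.

## Working session

There is one attempt and no reset: what is moved stays moved. The work goes in short steps, each a Python script; the robot and the scene stay as the last script left them, time stands still between calls to the robot, and variables do not carry over. Pictures are saved under pics/ and viewed, about 8 in all and at most 12, crops included, and the job is handed in when it is done.

```bash
mkdir -p pics; ls; cat > h.py <<'E'
import numpy as np, cv2
from rig import robot
def cam(name):
    pos=np.array(robot.read_position()); R=np.array(robot.read_tcp_rot())
    i=robot.camera_info(name); im,d=robot.grab_frame(name)
    if 'view' in i: T=np.linalg.inv(np.array(i['view']))
    else:
        W=np.eye(4); W[:3,:3]=R; W[:3,3]=pos; T=W@np.array(i['T_tool_cam'])
    f=200/np.tan(np.radians(i['vfov'])/2)
    return np.array(im),np.array(d),T,f,i['cx'],i['cy']
def cloud(c):
    im,d,T,f,cx,cy=c
    v,u=np.mgrid[0:400,0:640]
    P=np.stack([(u-cx)/f*d,(v-cy)/f*d,d],-1)@T[:3,:3].T+T[:3,3]
    P[d<=0]=np.nan
    return P
def save(im,n,s=1.0): cv2.imwrite('pics/'+n,cv2.resize(im[...,::-1],None,fx=s,fy=s))
E
python3 - <<'E'
from h import *
for n in ('scene','side','wrist'):
    c=cam(n); save(c[0],n+'0.png',1.25 if n!='wrist' else 1); np.save(n+'0.npy',cloud(c))
    print(n,robot.camera_info(n), (c[1]>0).mean())
E
```

```text
pics
scene {'vfov': 42.76772415820779, 'cx': 314.92234122736164, 'cy': 192.7545961531304, 'view': array([[ 0.45460597,  0.89054958, -0.01596417, -0.29946554],
       [ 0.69444402, -0.36560799, -0.61974052, -0.35381197],
       [-0.55774629,  0.27065151, -0.7846444 ,  1.53999776],
       [ 0.        ,  0.        ,  0.        ,  1.        ]])} 0.99584765625
side {'vfov': 47.39162666628124, 'cx': 325.30781910159266, 'cy': 198.46374050564813, 'view': array([[-0.84053185, -0.54155999, -0.01479785,  0.51139247],
       [-0.32155   ,  0.52067447, -0.79088792,  0.23955611],
       [ 0.43601812, -0.66000824, -0.61178209,  0.87811666],
       [ 0.        ,  0.        ,  0.        ,  1.        ]])} 0.9957734375
wrist {'vfov': 60.457662540709215, 'cx': 317.87337437771896, 'cy': 201.54392233560196, 'T_tool_cam': array([[ 6.83787436e-05, -9.68396918e-01, -2.49414123e-01,
         6.73143981e-02],
       [ 9.99999383e-01,  3.42830226e-04, -1.05694509e-03,
        -6.66126078e-05],
       [ 1.10904907e-03, -2.49413897e-01,  9.68396343e-01,
        -1.80985797e-01],
       [ 0.00000000e+00,  0.00000000e+00,  0.00000000e+00,
         1.00000000e+00]])} 0.99541015625
```

View pics/scene0.png

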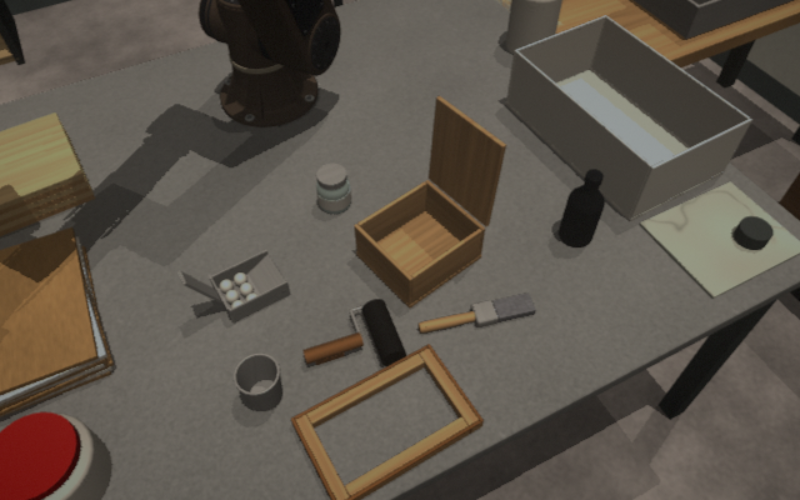

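View pics/side0.png

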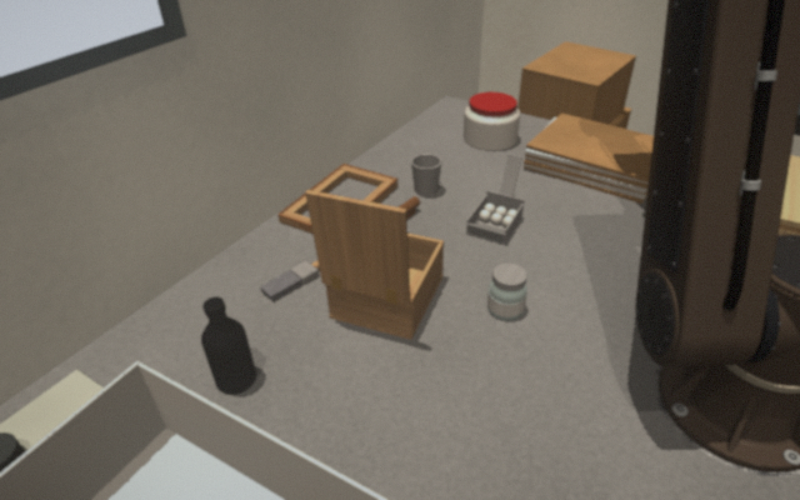

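The scene picture shows the box at about (420,240), with its lid upright, and the scoop at (240,285) with its handle to the left at (195,285). The side view shows the box at (380,260) and the scoop at (497,215). The jar stands between the base and the box. Next I measure from the depth clouds.

```bash
python3 - <<'E'
from h import *
S=np.load('scene0.npy'); D=np.load('side0.npy')
for n,u,v in [('box floor',420,245),('rim L',357,232),('rim R',484,232),('rim top',428,185),('lid topL',437,103),('lid topR',500,148),('scoop',240,285),('handle',188,278),('jar',333,175),('tin',258,365),('brayer',385,330),('bottle',593,178)]:
    print(n,S[int(v/1.25),int(u/1.25)].round(3))
A=np.concatenate([S.reshape(-1,3),D.reshape(-1,3)]); A=A[~np.isnan(A).any(1)]
np.save('all.npy',A)
b=S[int(245/1.25),int(420/1.25)][:2]
near=A[np.linalg.norm(A[:,:2]-b,axis=1)<.19]
r=near[(near[:,2]>.08)&(near[:,2]<.094)]
print('rim',cv2.minAreaRect(r[:,:2].astype(np.float32)),len(r))
l=near[(near[:,2]>.13)]
print('lid',cv2.minAreaRect(l[:,:2].astype(np.float32)),l.min(0),l.max(0),len(l))
c=l.mean(0);print('normal',c,np.linalg.svd(l-c,full_matrices=False)[2])
s=S[int(285/1.25),int(240/1.25)][:2]
near=A[np.linalg.norm(A[:,:2]-s,axis=1)<.16]
for lo,hi in [(.03,.05),(.06,.09),(.09,.11),(.11,.14)]:
    h=near[(near[:,2]>lo)&(near[:,2]<hi)]
    if len(h)>3: print('scoop',lo,hi,len(h),h.mean(0).round(4),cv2.minAreaRect(h[:,:2].astype(np.float32)))
E
```

```text
box floor [0.582 0.097 0.011]
rim L [ 0.545 -0.018  0.079]
rim R [0.605 0.227 0.004]
rim top [0.51  0.151 0.086]
lid topL [0.499 0.168 0.272]
lid topR [0.648 0.2   0.277]
scoop [ 0.517 -0.243  0.022]
handle [ 0.53  -0.32   0.113]
jar [ 0.4   -0.001  0.086]
tin [ 0.702 -0.269  0.05 ]
brayer [ 0.736 -0.055  0.044]
bottle [0.698 0.374 0.17 ]
rim ((0.537695050239563, 0.07699177414178848), (0.27982476353645325, 0.19418369233608246), 12.634466171264648) 1834
lid ((0.5745945572853088, 0.1831076443195343), (0.16368979215621948, 0.0231762882322073), 11.573562622070312) [0.49393206 0.15667995 0.13001372] [0.6547605  0.20941953 0.28715521] 8046
normal [0.57390222 0.18483096 0.21425799] [[ 9.78430833e-01  2.06172676e-01 -1.28814506e-02]
 [ 1.72503336e-04  6.15418653e-02  9.98104488e-01]
 [-2.06574622e-01  9.76578428e-01 -6.01788931e-02]]
scoop 0.03 0.05 965 [ 0.5278 -0.2391  0.0379] ((0.5249910354614258, -0.23184409737586975), (0.09319204092025757, 0.1296175867319107), 5.739418983459473)
scoop 0.06 0.09 224 [ 0.5336 -0.3025  0.075 ] ((0.5330280661582947, -0.3026290237903595), (0.021816903725266457, 0.03419904038310051), 88.19216918945312)
scoop 0.09 0.11 152 [ 0.535  -0.3143  0.1001] ((0.5332627296447754, -0.31526315212249756), (0.033436793833971024, 0.014589319936931133), 1.3787508010864258)
scoop 0.11 0.14 168 [ 0.535  -0.3236  0.1202] ((0.5346340537071228, -0.32340991497039795), (0.018682923167943954, 0.03126578405499458), 87.21966552734375)
```

View pics/wrist0.png

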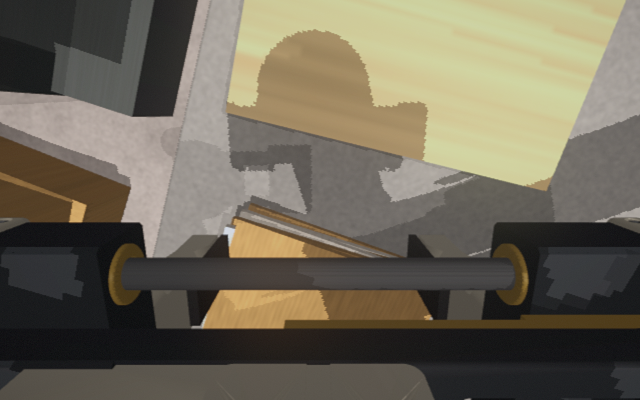

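```bash
cat >> h.py <<'E'
def yaw(a): c,s=np.cos(a),np.sin(a); return np.array([[c,-s,0],[s,c,0],[0,0,1.]])
def ry(a): c,s=np.cos(a),np.sin(a); return np.array([[c,0,s],[0,1,0],[-s,0,c]])
BY=np.radians(101.9); B=np.array([.595,.085,0])         # box
SY=np.radians(96.5); SC=np.array([.5250,-.2255,.02])    # scoop_center
t=np.radians(25); c25,s25=np.cos(t),np.sin(t)
SGN=1
def tool_in_scoop():
    z=np.array([s25,0,-c25]); y=SGN*np.array([c25,0,s25]); return np.stack([np.cross(y,z),y,z],1)
GRIP=np.array([-.089,0,.078]); LIP=np.array([.057,0,.011])
def tcp(Rs,ps):  # tool pose for scoop pose (scoop_center)
    R=Rs@tool_in_scoop(); return ps+Rs@GRIP+.019*R[:,2],R
def pour(th,lipbox): # scoop tipped th deg, lip at point in box frame
    Rs=yaw(BY)@ry(np.radians(th)); return tcp(Rs,B+yaw(BY)@np.array(lipbox)-Rs@LIP)
E
python3 - <<'E'
import h
from h import *
A=np.load('all.npy')
q=(A-B)@yaw(BY); m=(abs(q[:,0])<.12)&(abs(q[:,1])<.1)&(q[:,2]>.082)&(q[:,2]<.092); r=q[m]
print('rim box frame',np.percentile(r,[1,5,50,95,99],axis=0).round(4))
for f in range(2):
    pass
m=(abs(q[:,0])<.12)&(abs(q[:,1])<.1)&(q[:,2]>.02)&(q[:,2]<.07); print(np.percentile(q[m],[1,99],axis=0).round(4))
q=(A-SC)@yaw(SY); m=(abs(q[:,0])<.08)&(abs(q[:,1])<.07)&(q[:,2]>-.005)&(q[:,2]<.03); print('scoop',np.percentile(q[m],[1,99],axis=0).round(4))
m=(abs(q[:,0]+.09)<.03)&(abs(q[:,1])<.03)&(abs(q[:,2]-.078)<.006); print('grip',m.sum(),q[m].mean(0))
for s in (1,-1):
    h.SGN=s
    P=[tcp(yaw(SY),SC+yaw(SY)@np.array([-.03,0,.07])),tcp(yaw(SY),SC),tcp(yaw(SY),SC+[0,0,.12])]+[pour(a,[-.05,0,.1]) for a in (0,30,55,60)]
    for p,R in P:
        j=robot.ik(p,R); print(s,p.round(3),None if j is None else np.round(j,0))
E
```

```text
rim box frame [[-0.0911 -0.0809  0.0822]
 [-0.0901 -0.0798  0.0827]
 [-0.0075  0.0321  0.0891]
 [ 0.0881  0.0791  0.0916]
 [ 0.0982  0.08    0.0919]]
[[-0.0914 -0.0812  0.0206]
 [ 0.091   0.08    0.0696]]
scoop [[-0.0638 -0.0454 -0.0046]
 [ 0.0551  0.0448  0.029 ]]
grip 87 [-8.83521236e-02  3.92812904e-05  7.79696792e-02]
1 [ 0.538 -0.336  0.151] [-28.  31.  13. -20. -88. -52.]
1 [ 0.534 -0.306  0.081] [-26.  32.   6. -21. -79. -50.]
1 [ 0.534 -0.306  0.201] [-26.  27.  13. -21. -91. -55.]
1 [ 0.634 -0.099  0.15 ] [ -7.  28.  10. -24. -81. -65.]
1 [ 0.625 -0.056  0.212] [ 16.  15.  -9.   5. -67. -96.]
1 [ 0.613 -0.001  0.242] [  35.   14.  -21.   29.  -70. -127.]
1 [0.611 0.011 0.244] [  38.   16.  -23.   33.  -72. -132.]
-1 [ 0.538 -0.336  0.151] [-28.  31.  13. -20. -88. 128.]
-1 [ 0.534 -0.306  0.081] [-26.  32.   6. -21. -79. 130.]
-1 [ 0.534 -0.306  0.201] [-26.  27.  13. -21. -91. 125.]
-1 [ 0.634 -0.099  0.15 ] [ -7.  28.  10. -24. -81. 115.]
-1 [ 0.625 -0.056  0.212] [ 16.  15.  -9.   5. -67.  84.]
-1 [ 0.613 -0.001  0.242] [ 35.  14. -21.  29. -70.  53.]
-1 [0.611 0.011 0.244] [ 38.  16. -23.  33. -72.  48.]
```

```bash
python3 - <<'E'
from h import *
p,R=tcp(yaw(SY),SC)
robot.goto(p-.09*R[:,2],R)
robot.servo_line(p,speed=.12)
robot.move_gripper(0.0)
print(robot.read_grip_width(),robot.read_position(),p,robot.read_t(),np.round(robot.read_force(),1))
robot.servo_line(p+[0,0,.015],speed=.05)
print(np.round(robot.read_force(),1)); c=cam('scene'); save(c[0][120:320,80:400],'g1.png',2)
E
```

```text
0.06871987379354552 [ 0.53416599 -0.3060292   0.08065366] [ 0.53416609 -0.30594976  0.08078015] 3.9 [-0.1 -0.6 -0.7]
[-0.5  1.  -3.1]
```

View pics/g1.png

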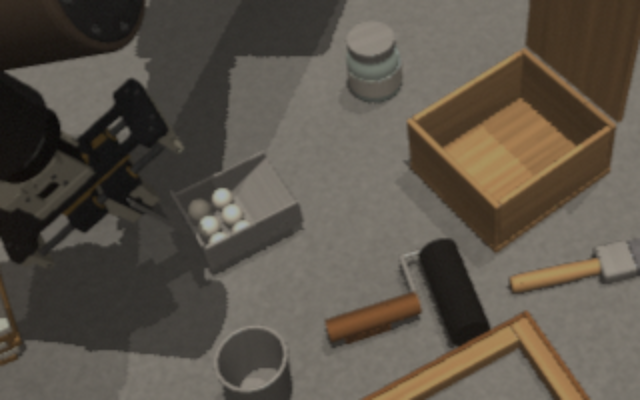

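Gripped at 6 mm width. The lift load of 3.1 N matches the scoop plus balls, and the balls are in the pan at (220,215). Now the carry and pour.

```bash
python3 - <<'E'
from h import *
p,R=tcp(yaw(SY),SC+[0,0,.13]); robot.servo_line(p,R,speed=.12)
p,R=pour(0,[-.05,0,.15]); robot.servo_line(p,R,speed=.12)
p,R=pour(15,[-.05,0,.125]); robot.servo_line(p,R,speed=.08)
for a in (25,35,45,55):
    p,R=pour(a,[-.05,0,.105]); robot.servo_line(p,R,speed=.035)
robot.dwell(.8)
c=cam('scene'); save(c[0][80:280,200:520],'p1.png',2); c=cam('side'); save(c[0][100:300,180:500],'p1s.png',2)
print(robot.read_t(),np.round(robot.read_force(),1),robot.read_grip_width())
E
```

```text
12.15 [ 0.6  0.4 -1.3] 0.06796908442882088
```

View pics/p1.png

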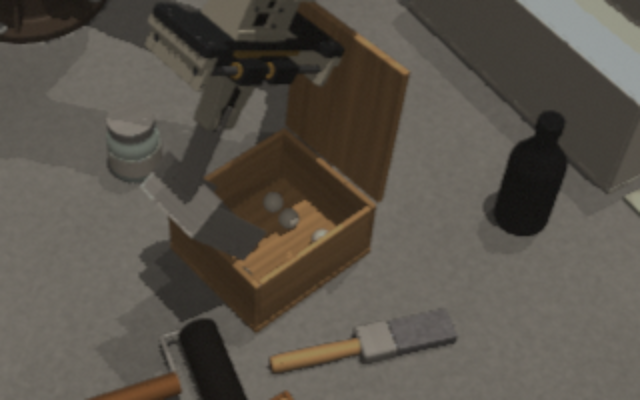

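View pics/p1s.png

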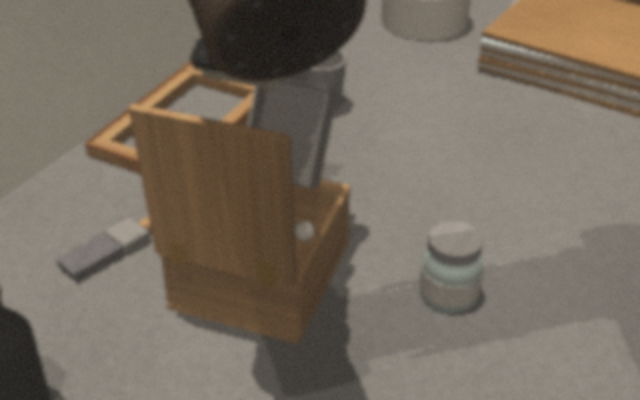

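Scene view: balls on the box floor at (273,202), (289,217) and (320,237). Side view: the tipped pan looks empty, with a ball in the box at (305,232). The 1.3 N load matches an empty scoop. I'll tip slightly further, return the scoop, and count the balls.

```bash
python3 - <<'E'
from h import *
p,R=pour(60,[-.05,0,.105]); robot.servo_line(p,R,speed=.05); robot.dwell(.4)
p,R=pour(30,[-.05,0,.13]); robot.servo_line(p,R,speed=.08)
p,R=pour(0,[-.06,0,.17]); robot.servo_line(p,R,speed=.1)
p,R=tcp(yaw(SY),SC+[0,0,.13]); robot.servo_line(p,R,speed=.15)
c=cam('scene'); save(c[0][80:280,100:420],'q1.png',2.5)
print(robot.read_t(),np.round(robot.read_force(),1),robot.read_grip_width())
E
```

```text
16.3833 [-0.6  0.1 -1.5] 0.0661468412407573
```

View pics/q1.png

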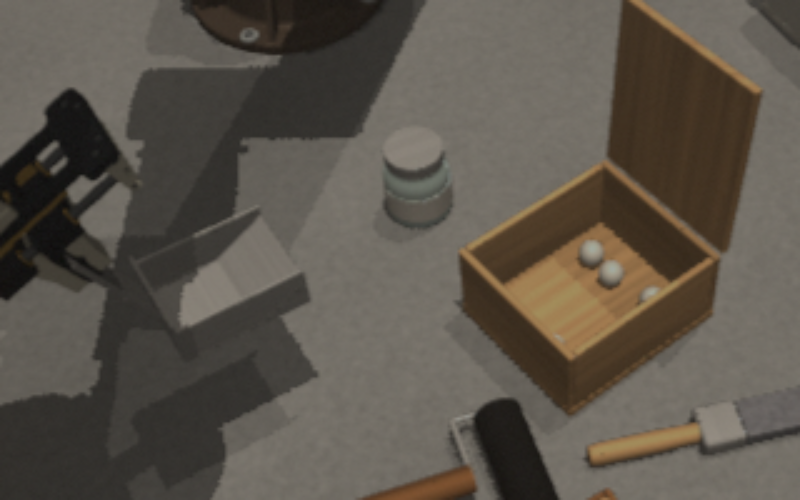

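The scoop is empty (pan at (220,290)). Three balls are clearly visible in the box and a sliver of another at (560,340); the front wall may hide the rest. I'll put the scoop down, then look into the box with the wrist camera.

```bash
python3 - <<'E'
from h import *
for dz,s in ((.012,.12),(.004,.03),(.002,.02),(.0005,.01)):
    p,R=tcp(yaw(SY),SC+[0,0,dz]); robot.servo_line(p,R,speed=s)
    f=np.array(robot.read_force()); print(dz,f.round(1))
    if f[2]>2: break
robot.move_gripper(.45)
robot.servo_line(p-.10*R[:,2],speed=.15)
robot.move_gripper(0)
# look into box: tool down, camera at +x tool
bx=yaw(BY)
Rd=np.stack([-bx[:,0],bx[:,1],-bx[:,2]],1)   # tool x -> -box x
Rd[:,1]=np.cross(Rd[:,2],Rd[:,0])
for q in (Rd,-Rd*[1,1,-1]):
    print(robot.ik(B+bx@np.array([.16,0,.38]),q),robot.ik(B+bx@np.array([-.06,0,.10]),q),robot.ik(B+bx@np.array([-.11,0,.38]),q))
print(robot.read_t())
E
```

```text
0.012 [-0.  -0.1 -1. ]
0.004 [-0.4 -1.  -1. ]
0.002 [ 0.2 -0.3 -0.8]
0.0005 [ 0.7  0.5 -0.7]
[ 41.53170849  11.24897695  10.18586417   0.         -88.93688722
 -29.63170849] [ 20.86890772  19.18694602 -15.93850398   0.         -54.87455
  -8.96890772] [ 15.97898828  11.89897995  11.00512288   0.         -89.10614292
  -4.07898828]
[ 41.53170849  11.24897695  10.18586417   0.         -88.93688722
 150.36829151] [ 20.86890772  19.18694602 -15.93850398   0.         -54.87455
 171.03109228] None
20.9
```

```bash
python3 - <<'E'
from h import *
bx=yaw(BY); X=-bx[:,0]; Z=-bx[:,2]; Rd=np.stack([X,np.cross(Z,X),Z],1)
p=np.array(robot.read_position()); robot.servo_line([p[0],p[1],.38],speed=.25)
robot.goto(B+bx@np.array([-.06,0,.38]),Rd)
c=cam('wrist'); save(c[0],'w1.png',1.2)
c=cam('scene'); A=cloud(c).reshape(-1,3); save(c[0],'s2.png')
q=(A-SC)@yaw(SY); m=(abs(q[:,0])<.08)&(abs(q[:,1])<.07)&(q[:,2]>-.005)&(q[:,2]<.03); print('scoop',np.percentile(q[m],[1,99],axis=0).round(4), 'floor',np.nanmedian(q[(abs(q[:,0]+.02)<.015)&(abs(q[:,1])<.02)],axis=0).round(4))
m=(abs(q[:,0]+.09)<.04)&(abs(q[:,1])<.03)&(abs(q[:,2]-.078)<.006); print('grip',m.sum(),q[m].mean(0))
print(robot.read_t())
E
```

```text
scoop [[-0.0634 -0.0446 -0.0046]
 [ 0.0552  0.0461  0.0292]] floor [-0.0202  0.0027 -0.0158]
grip 42 [-0.08742598 -0.00260129  0.0775468 ]
23.4583
```

View pics/w1.png

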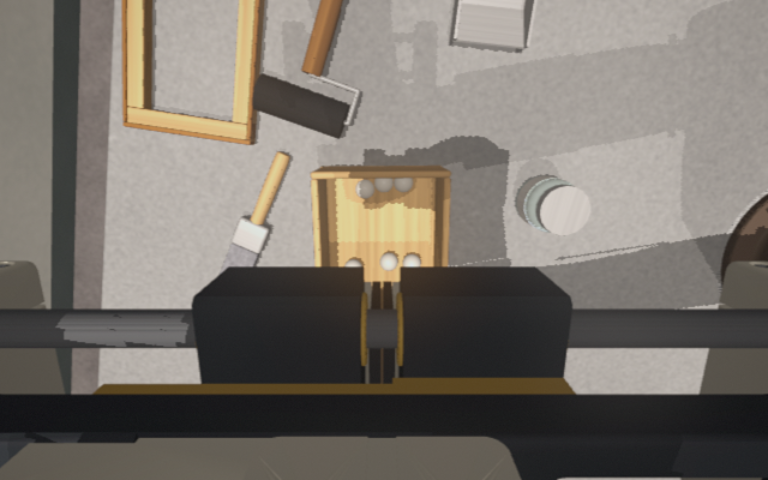

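All six balls are in the box: (365,188), (384,184) and (404,184) by the front wall, and (353,265), (389,261) and (412,261) further back. The scoop stands at its original pose. Next I close the lid.

```bash
python3 - <<'E'
from h import *
bx=yaw(BY); X=-bx[:,0]; Z=-bx[:,2]; Rd=np.stack([X,np.cross(Z,X),Z],1)
W=lambda x,z:B+bx@np.array([x,0,z])
robot.servo_line(W(.16,.38),Rd,speed=.2)
robot.servo_line(W(.16,.245),speed=.15)
def T(deg,r=.16,off=0):
    f=np.radians(deg); return W(.09-r*np.cos(f)+(.009+off)*np.sin(f)+.010, .09+r*np.sin(f)+(.009+off)*np.cos(f))
robot.servo_line(T(92),speed=.05)
m=0
for d in list(range(84,5,-8))+[4,0]:
    robot.servo_line(T(d),speed=.08); f=np.array(robot.read_force()); print(d,f.round(1))
    if np.linalg.norm(f)>25: print('STOP');break
print(robot.read_t(),robot.read_position())
c=cam('scene'); save(c[0][80:280,150:470],'l1.png',2)
q=(cloud(c).reshape(-1,3)-B)@bx; m=(abs(q[:,0])<.1)&(abs(q[:,1])<.075)&(q[:,2]>.07)&(q[:,2]<.13)
for lo in np.arange(-.1,.08,.03):
    k=m&(q[:,0]>lo)&(q[:,0]<lo+.03); print(lo.round(2),k.sum(),np.median(q[k,2]).round(4) if k.sum() else '')
E
```

```text
84 [ 0.   0.5 -0.1]
76 [-0.8  0.9 -0.3]
68 [ 0.4 -0.6  0.4]
60 [-0.5  1.3  0.1]
52 [-0.3 -0.2 -0.3]
44 [-0.1  0.2  0.2]
36 [ 0.1 -0.3 -0.2]
28 [0.3 0.7 0.1]
20 [ 0.1 -0.9  0.5]
12 [-0.2  0.9  0.4]
4 [ 0.2 -0.5  0.1]
0 [-0.4 -0.7  0.4]
31.8833 [0.60701269 0.0262008  0.09858501]
-0.1 1021 0.1213
-0.07 285 0.1189
-0.04 154 0.1144
-0.01 165 0.111
0.02 231 0.1069
0.05 535 0.1038
```

View pics/l1.png

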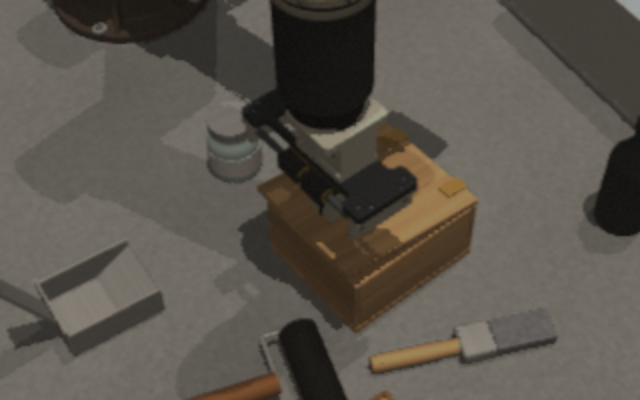

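The lid appears nearly shut, still about 0.1 rad open with almost no force on the tool. I'll retract and measure it unobstructed.

```bash
python3 - <<'E'
from h import *
bx=yaw(BY)
p=np.array(robot.read_position()); robot.servo_line(p+[0,0,.2],speed=.2)
for n in ('scene','side'):
    c=cam(n); save(c[0],'l2%s.png'%n,1.25)
    q=(cloud(c).reshape(-1,3)-B)@bx; m=(abs(q[:,0])<.11)&(abs(q[:,1])<.07)&(q[:,2]>.07)&(q[:,2]<.15)
    for lo in np.arange(-.11,.08,.03):
        k=m&(q[:,0]>lo)&(q[:,0]<lo+.03); print(n,lo.round(2),k.sum(),np.percentile(q[k,2],[10,50,90]).round(4) if k.sum() else '')
print(robot.read_t())
E
```

```text
scene -0.11 788 [0.0774 0.1214 0.1243]
scene -0.08 649 [0.1174 0.1198 0.122 ]
scene -0.05 615 [0.1134 0.1161 0.1183]
scene -0.02 600 [0.11   0.1124 0.1148]
scene 0.01 578 [0.106  0.1086 0.111 ]
scene 0.04 557 [0.1026 0.1049 0.1072]
scene 0.07 370 [0.0996 0.1022 0.1047]
side -0.11 329 [0.1211 0.1228 0.1245]
side -0.08 525 [0.1175 0.1197 0.1218]
side -0.05 552 [0.1139 0.1161 0.1185]
side -0.02 600 [0.1102 0.1122 0.1143]
side 0.01 625 [0.1064 0.1086 0.1108]
side 0.04 654 [0.1029 0.1049 0.1069]
side 0.07 1096 [0.0755 0.097  0.1037]
33.1833
```

View pics/l2side.png

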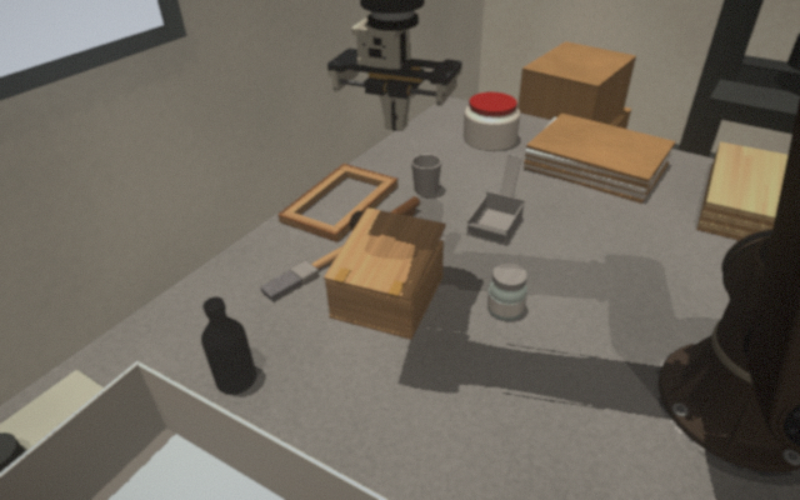

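The lid is 0.124 rad open (front edge about 22 mm high), and the side view shows nothing jammed. I'll press down further, watching the force.

```bash
python3 - <<'E'
from h import *
bx=yaw(BY); W=lambda x,z:B+bx@np.array([x,0,z])
def ang():
    c=cam('side'); q=(cloud(c).reshape(-1,3)-B)@bx; m=(abs(q[:,0]+.0)<.06)&(abs(q[:,1])<.06)&(q[:,2]>.07)&(q[:,2]<.14)
    return np.polyfit(q[m,0],q[m,2],1)
print(ang())
robot.servo_line(W(-.07,.13),speed=.15)
for z in (.12,.115,.11,.105,.1,.0975,.095,.0925,.09):
    robot.servo_line(W(-.07,z),speed=.03); f=np.array(robot.read_force()); print(z,f.round(1),np.array(robot.read_position()).round(4)[2])
    if f[2]>20: break
p=np.array(robot.read_position()); robot.servo_line(p+[0,0,.2],speed=.2); print(ang(),robot.read_t())
E
```

```text
[-0.12352823  0.11172072]
0.12 [ 0.3  0.1 -0.3] 0.1198
0.115 [ 0.5 -0.1 -1.2] 0.1147
0.11 [-0.2 -0.3  0.4] 0.1097
0.105 [ 0.3 -0.5  0.7] 0.1047
0.1 [ 0.3 -0.2 -0.1] 0.0997
0.0975 [-0.3 -0.4  0.1] 0.0974
0.095 [ 0.2  0.7 -0.2] 0.0948
0.0925 [-0.3 -0.4 -0.3] 0.0923
0.09 [0.6 0.4 0. ] 0.0898
[-0.07106557  0.10683566] 38.4583
```

The lid moves with the tool, but the contact sits about 20 mm above the nominal TCP. I'll continue down until the force shows it has seated.

```bash
python3 - <<'E'
from h import *
bx=yaw(BY); W=lambda x,z:B+bx@np.array([x,0,z])
def ang():
    c=cam('side'); q=(cloud(c).reshape(-1,3)-B)@bx; m=(abs(q[:,0]+.0)<.06)&(abs(q[:,1])<.06)&(q[:,2]>.07)&(q[:,2]<.14)
    return np.polyfit(q[m,0],q[m,2],1)
print(robot.read_grip_width())
robot.servo_line(W(-.07,.10),speed=.15)
for z in np.arange(.09,.068,-.0015):
    robot.servo_line(W(-.07,z),speed=.03); f=np.array(robot.read_force()); print(z.round(4),f.round(1),np.array(robot.read_position()).round(4)[2])
    if f[2]>12: break
c=cam('side'); save(c[0][100:300,200:520],'c1.png',2)
p=np.array(robot.read_position()); robot.servo_line(p+[0,0,.2],speed=.2); print(ang(),robot.read_t())
E
```

```text
0.007334180309499164
0.09 [ 0.5 -0.1  0.2] 0.0898
0.0885 [ 0.2 -0.3 -0.7] 0.0885
0.087 [ 0.1 -0.5  0.1] 0.0869
0.0855 [0.2 0.7 0.5] 0.0854
0.084 [-0.6 -0.2  0.6] 0.0839
0.0825 [ 0.2 -0.6 -1.3] 0.0823
0.081 [-0.7  0.1  0.1] 0.0809
0.0795 [-0.3 -0.1  0.1] 0.0794
0.078 [ 0.2  0.4 -0.5] 0.0779
0.0765 [-3.2  1.1  8.1] 0.0776
0.075 [-8.6  1.2 17.2] 0.0774
[-0.00221573  0.10059222] 44.1167
```

View pics/c1.png

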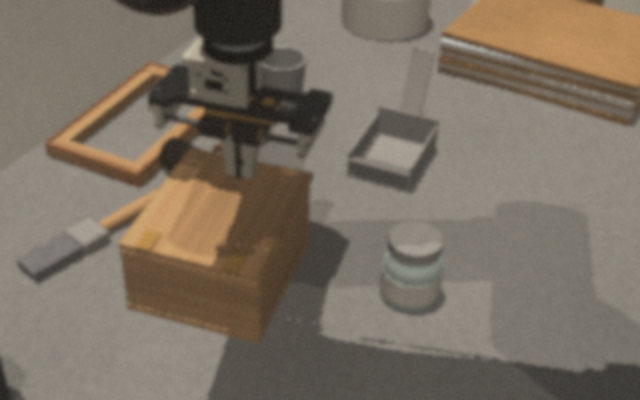

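The lid lies flat (measured slope 0.002 rad), the scoop stands upright and empty at (395,150), and the arm is clear. I'm handing in.

```bash
python3 - <<'E'
from h import *
print(robot.read_force(),robot.read_position(),robot.read_t()); robot.job_done()
E
```

```text
[ 0.30197258 -0.39759845 -0.47279023] [0.60895622 0.01640898 0.27575646] 44.1167
the job is handed in; nothing more can be done
```

The job is handed in at 44.1 s of the 72 s. I tipped all six balls into the box, stood the empty scoop back where it started, and pushed the lid shut with the closed fingers.

- **Balls:** after the pour, the wrist picture showed all six in the box. I did not see inside again once the lid was shut.
- **Lid:** its slope measured about 0.002 rad, against a limit of 0.05. It stopped with about 17 N at the tool.
- **Scoop:** it measured within about 3 mm of its starting position, with its floor level where expected. The last picture still showed it upright.
- **Arm:** it stopped about 0.17 m above the box, with no force on the tool beyond noise.
- **Other things on the table:** I only checked these by eye. None looked moved in the pictures, but I took no measurement of their positions.

One reading disagreed. While I was pushing the lid, the shut fingertips touched it about 20 mm above the nominal TCP. The first sweep left the lid 0.12 rad open, and two further presses under force watch closed it. I did not find the cause of that offset.

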